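# Tip out a batch of nuts and hold the reading lens at focal height over them

### The job

Inspect this batch of nuts for weld spatter: pick up the aluminium cup and tip all six nuts out of it into the round steel dish, then stand the empty cup upright on the table beside the dish and let it go. Then take the reading lens by its handle and hold it level over the middle of the dish, with its glass at the height of the red scriber tip of the surface gauge, which is set to the lens's focal height. Finish while still holding the lens there, touching nothing with it, and leave the gauge's setting, the goggles, the pliers and the test coupon undisturbed.

Things in the scene. Friction and masses are not known exactly. Their poses are not given: they have to be found in the camera images.
- cup: straight round aluminium cup, open on top, 60 mm outside diameter, 75 mm tall, wall 2.5 mm, about 0.12 kg plus nuts; stands upright, loose; origin at the centre of its underside, z up its axis. Gripped across the outside near the rim, from above or tilted, its mouth stays clear. The nuts lie in its lower 40 mm and slide out when it is turned about 130 degrees.
- dish: round shallow stainless parts dish, 175 mm across the rim, 39 mm high, sloping wall, inner floor 12 mm above the table and about 110 mm across; its magnetic rubber-edged base holds it fast to the table; origin at the centre of its underside, z up.
- lens: reading lens, black frame 85 mm round, 16 mm thick, lying flat, loose, 0.09 kg; origin under the middle of the glass, on the frame's underside, z up through the glass; its straight black flat-sided handle runs along the lens's own -x from 43 to 160 mm off the origin, 18 mm wide, 16 mm thick, with a brass ferrule at 42 to 52 mm. Balances about 50 mm from the origin.
- lens_centre (a point): middle of the lens's glass, 8 mm above the lens's origin; same axes as the lens. This is the point to bring to the height of the scriber tip.
- lens_grip (a point): point on the axis of the lens's handle, 75 mm from the lens centre along -x and 8 mm above its underside; same axes as the lens. A good place to pinch across the handle (along the lens's y).
- gauge: surface gauge standing on the far side of the dish: a grey cast base 84 x 64 x 26 mm with an upright steel spindle of 9 mm, 241 mm tall in all; fixed; origin at the centre of its underside. A dark clamp on the spindle carries the horizontal scriber, a 4 mm rod.
- scriber_tip (a point): the red pointed tip of the surface gauge's scriber, about 90 mm from the spindle on the dish's side; its height above the table (110 to 165 mm, set anew each time) is the height at which the lens's glass must be held. The clamp slides up or down if pushed with more than about 6 N.
- nut_1: one of the six plain steel hex nuts, lightly oiled so that they slide easily, 20 mm across flats, 23 mm across corners, 11 mm high, 35 g; origin at the centre of one face, z through its hole; starts in the cup.
- nut_2: one of the six plain steel hex nuts, lightly oiled so that they slide easily, 20 mm across flats, 23 mm across corners, 11 mm high, 35 g; origin at the centre of one face, z through its hole; starts in the cup.
- nut_3: one of the six plain steel hex nuts, lightly oiled so that they slide easily, 20 mm across flats, 23 mm across corners, 11 mm high, 35 g; origin at the centre of one face, z through its hole; starts in the cup.
- nut_4: one of the six plain steel hex nuts, lightly oiled so that they slide easily, 20 mm across flats, 23 mm across corners, 11 mm high, 35 g; origin at the centre of one face, z through its hole; starts in the cup.
- nut_5: one of the six plain steel hex nuts, lightly oiled so that they slide easily, 20 mm across flats, 23 mm across corners, 11 mm high, 35 g; origin at the centre of one face, z through its hole; starts in the cup.
- nut_6: one of the six plain steel hex nuts, lightly oiled so that they slide easily, 20 mm across flats, 23 mm across corners, 11 mm high, 35 g; origin at the centre of one face, z through its hole; starts in the cup.
- goggles: blue welding goggles with two black round lenses, 69 x 187 x 56 mm, loose bystander; origin at the centre of its underside.
- pliers: grey slip-joint pliers, 67 x 143 x 12 mm, loose bystander; origin at the centre of its underside.
- coupon: small dark steel test coupon with a weld bead along it, 30 x 70 x 13 mm, loose bystander; origin at the centre of its underside.
- cup_rim (a point): centre of the cup's mouth, 75 mm above the cup's origin along its axis.
There are look-alikes about, which are no part of the job. Of the things that look like the cup, the largest one is meant.

How it is judged (in metres and radians):
On the way, in this order (a step that is already met when the one before it is completed fails the run):
1. the cup is held over the dish and tipped (angle between cup's own z axis and vertical above 0.8 rad and horizontal distance between cup_rim and dish below 0.12 m and contact force between the fingers and cup above 1 N), for 0.05 s.
2. all six nuts lie in the dish (horizontal distance between each of nut_1, nut_2, nut_3, nut_4, nut_5, nut_6 and dish below 0.086 m and height (world z) of each of nut_1, nut_2, nut_3, nut_4, nut_5, nut_6 below 0.055 m), for 0.2 s.
3. the empty cup stands upright on the table, let go (angle between cup's own z axis and vertical below 0.1 rad and height (world z) of cup below 0.006 m and contact force between the fingers and cup below 0.1 N), for 0.2 s.
At the end, for the whole second after the job is handed in: All six nuts inside the dish; the cup upright on the table (0.1 rad), let go; the lens in the fingers, still, level within 0.15 rad, its centre within 30 mm of the dish centre in plan and within 10 mm of the scriber tip's height, touching neither gauge, dish nor cup (all of step 2 and all of step 3 and z of lens_centre in the frame of scriber_tip between -0.01 and 0.01 m and horizontal distance between lens_centre and dish below 0.03 m and angle between lens's own z axis and vertical below 0.15 rad and contact force between the fingers and lens above 1 N and contact force between lens and gauge below 0.2 N and contact force between lens and cup below 0.2 N and contact force between lens and dish below 0.2 N and linear speed of lens below 0.03 m/s); the arm keeps its last pose, push and grip.
It fails at once if the gauge's setting is disturbed (tip moved more than 4 mm) (distance of scriber_tip from where it was at the start of the episode above 0.004 m).
It fails at once if the goggles is disturbed (moved more than 30 mm) (distance of goggles from where it was at the start of the episode above 0.03 m).
It fails at once if the pliers is disturbed (moved more than 30 mm) (distance of pliers from where it was at the start of the episode above 0.03 m).
It fails at once if the coupon is disturbed (moved more than 30 mm) (distance of coupon from where it was at the start of the episode above 0.03 m).
It also fails if it takes over 72 s, if anything falls off the work surface, if the arm or the gripper's body presses on something with over 40 N, if the wrist force passes 120 N, or if a joint passes its speed limit or range.

### The arm

A 7-joint arm with a two-finger parallel gripper is mounted at the origin on a cart in front of the work surface, level with it; the furniture and walls round the work are solid. World frame = base frame: x ahead of the robot, y to its left, z up, the work surface at z = 0. Lengths are in m, angles in degrees, forces in N, time in s.
With the tool pointing down it reaches from about 0.425 to 0.875 m from the base axis. Payload 4.7 kg.
Tool frame: the origin (TCP) lies between the finger pads; the fingertips stand env.finger_overhang ahead of it and the grasp point (between the pads) lies 5 mm behind it (env.finger_overhang is the distance from the TCP to the fingertips, in m); z points along the fingers, y is the line along which they close (so a half turn about z gives the same grasp; the last joint's range is limited). The gripper opens to 87 mm and grips with 3 to 60 N. Pads are 19 mm wide; open, the fingers measure 117 mm over their backs; the gripper's body (75 mm by 190 mm) begins 51 mm behind the grasp point.
Start: joints at [71.912, 18.392, -4.016, 83.108, 1.295, 78.541, -3.26], TCP at [0.21, -0.615, 0.237] pointing down, gripper open.
Joint ranges: [-163.93, 163.93], [-17.29, 119.83], [-79.2, 71.16], [3.27, 140.29], [-89.18, 269.18], [5.43, 117.66], [-154.24, 154.24]. Speed limits (degrees/s): [147.25, 147.25, 180, 180, 180, 180, 180].

### API

Orientations are given as [roll, pitch, yaw] about the fixed x, y, z axes, in that order (R = Rz(yaw) Ry(pitch) Rx(roll)).
In Python, from cell import telemetry, eyes, env, models gives the robot as it stands. The module is installed in compiled form; this text tells all that it offers.
- The arm moves only by the tool drive_tool, never from a script. Its arguments are lists of equal length, an entry for each row: "angular": the turn, a rotation vector about the tool's x, y, z in rad, a list of three; "delta_pos": the shift along the tool's x, y, z in cm, a list of three; "gripper": the finger opening in cm, from 0 to 8.7. A call has 1 to 20 rows; each row shifts and turns the commanded pose from where the row before left it, along the tool's axes as they then stand; what a row does not reach is not made up. A row lasts 1/10 s, in which the tool goes at most 50 mm and 8.59 degrees, less where a joint would pass 70% of its speed; a pose out of reach is approached as far as the arm can. A call with a gripper value outside its range is refused whole. The fingers move at their own pace and stop on an object; "squeeze" is the grip in N (left out, the last holds). Time passes only in rows, so rows that do not move let the fingers close. It gives the time, the measured TCP pose, the force, the opening and the grip force at its end, in the units of the state.
- telemetry.get_obs(): the state, without advancing time (a new reading comes with each control period).
- eyes.read_camera(name): name is "side" or "top"; returns a dict with "pixels" (420x560x3 uint8, red, green, blue), "mtx" (3x3 intrinsics, pixels), "D" ([k1, k2, p1, p2, k3] as OpenCV has them; the pictures are not rectified), "origin" and "orientation" of the camera in the world. Camera axes: x right, y down, z forward; pixel columns grow to the right and rows downward; lengths in m; the calibration is good to about 2 mm. A picture is of the moment at which its call begins. There is no depth.
- env.sign_off(): hands the job in; it is judged then, once.
Trained networks look in a picture, given as the dict that the camera call returned (one of the last four; its "shot" number tells which), for a name from the list of things; names that differ only in an ending like _2 or _b are one class to them, and where a whole thing is asked for, a point or a joint stands for the part that bears it (a point fixed in the world has none). Each returns a list of dicts, best first, with "p" (0 to 1); they miss things now and then, are a little off and sometimes report something else, mostly with a low value. They report only what shows in the picture. A call takes as long as a camera call. They do not tell look-alikes from the thing itself.
- models.search_frame(picture, target): "centre" ([column, row] in pixels, amid what is visible of it).
- models.cut_out(picture, target): "pixels" (420x560 bool, what is visible of it) and "centre" ([column, row] in pixels, amid what is visible of it).
The state is a dict: "time_s": time; "qpos": joint angles; "joint_velocities": joint speeds; "effort": joint torques, N m; "tool_pos": TCP position; "tool_rot": TCP orientation; "force": force on the tool from outside, world axes, zero at the start; "wrist_torque": the same for the moment, N m; "grip_width": finger opening in m; "grasp_force": force on a finger pad.
Only numpy, scipy, OpenCV 4.12 (cv2) and the standard library are available. Lean on these libraries where they do the work, as an engineer would, in place of code of your own. Each camera call takes 0.05 s, during which the arm holds its last target. There are 200 camera calls.

## Working session

There is one attempt and no reset: what is moved stays moved. The work goes in short steps, Python scripts to look and compute and a tool call to move; the robot and the scene stay as the last step left them, time stands still between calls to the robot, and variables do not carry over. Pictures are saved under pics/ and viewed, at most 10 in all, crops included, and the job is handed in when it is done.

Besides the shell and the picture viewer there is one more tool, called after ">>>" as name(argument=value, ...) on one line, values as JSON. drive_tool: Moves the arm, as the interface text tells. Its arguments: {"type":"object","properties":{"angular":{"type":"array","items":{"type":"array","items":{"type":"number"}}},"delta_pos":{"type":"array","items":{"type":"array","items":{"type":"number"}}},"gripper":{"type":"array","items":{"type":"number"}},"squeeze":{"type":"number"}},"required":["angular","delta_pos","gripper"]}

```bash
mkdir -p pics; cat > h.py <<'E'
import numpy as np, cv2
from scipy.spatial.transform import Rotation as R
from cell import telemetry, eyes, env, models
def rotm(o):
    o=np.array(o,float)
    if o.shape==(3,3): return o
    if o.shape==(4,): return None
    return R.from_euler('xyz',o,degrees=True).as_matrix()
def ray(p,uv):
    n=cv2.undistortPoints(np.array([[uv]],float),np.array(p['mtx']),np.array(p['D']))[0,0]
    return np.array(p['origin']),rotm(p['orientation'])@np.array([n[0],n[1],1])
def atz(p,uv,z):
    o,d=ray(p,uv); return o+d*(z-o[2])/d[2]
def proj(p,X):
    M=rotm(p['orientation']); X=np.atleast_2d(np.array(X,float))
    rv=cv2.Rodrigues(M.T)[0]; t=-M.T@np.array(p['origin'])
    return cv2.projectPoints(X,rv,t,np.array(p['mtx']),np.array(p['D']))[0][:,0]
def tri(p,a,q,b):
    o1,d1=ray(p,a);o2,d2=ray(q,b);d1/=np.linalg.norm(d1);d2/=np.linalg.norm(d2)
    s=np.linalg.lstsq(np.c_[d1,-d2],o2-o1,rcond=None)[0]
    A=o1+s[0]*d1;B=o2+s[1]*d2
    return (A+B)/2,np.linalg.norm(A-B)
E
python3 - <<'E'
from h import *
np.set_printoptions(precision=3,suppress=True)
print(telemetry.get_obs(),env.finger_overhang)
for n in ['top','side']:
    p=eyes.read_camera(n); cv2.imwrite(f'pics/{n}0.png',p['pixels'][:,:,::-1])
    print(n,p['origin'],p['orientation'],p['mtx'],p['D'])
    for t in ['cup','dish','lens','gauge','scriber_tip','lens_centre','lens_grip','cup_rim','goggles','pliers','coupon']:
        for d in models.search_frame(p,t): 
            if d['p']>.2: print(t,np.round(d['centre'],1),round(d['p'],2),atz(p,d['centre'],0.0))
E
```

```text
{'time_s': 0.0, 'qpos': array([71.91 , 18.443, -4.015, 83.176,  1.298, 78.54 , -3.259]), 'joint_velocities': array([-0.086, -0.065, -0.101, -0.089,  0.027, -0.055, -0.06 ]), 'effort': array([ -0.   , -49.129,  -0.404, -31.253,  -0.064,   0.044,   0.   ]), 'tool_pos': array([ 0.21 , -0.614,  0.235]), 'tool_rot': array([-179.887,    0.008,   18.901]), 'force': array([0.231, 0.043, 0.514]), 'wrist_torque': array([-0.058, -0.003,  0.014]), 'grasp_force': 0.0, 'grip_width': 0.086867262386191} 0.014
top [0.411 0.131 1.156] [-170.261    1.139  -91.317] [[541.428   0.    276.378]
 [  0.    541.428 207.69 ]
 [  0.      0.      1.   ]] [-0.193  0.     0.     0.     0.   ]
cup [404.5 274.2] 0.92 [ 0.458 -0.122  0.   ]
cup [367.4 275.4] 0.71 [ 0.458 -0.041  0.   ]
cup [398.5 229. ] 0.58 [ 0.556 -0.114  0.   ]
dish [285.4 245.3] 0.59 [0.527 0.132 0.   ]
lens [162.9 251.5] 0.86 [0.52  0.397 0.   ]
gauge [299.8 152.2] 0.95 [0.732 0.095 0.   ]
scriber_tip [295.7 145.2] 0.51 [0.749 0.103 0.   ]
lens_centre [166.6 249.4] 0.9 [0.524 0.389 0.   ]
lens_grip [166.  250.4] 0.61 [0.522 0.391 0.   ]
cup_rim 
[... 520 characters left out ...]
 0.66 [ 0.465 -0.104  0.   ]
cup [319.2 185.1] 0.59 [ 0.578 -0.176  0.   ]
dish [314.1 236.6] 0.71 [0.531 0.073 0.   ]
lens [279.2 329.9] 0.66 [0.518 0.381 0.   ]
lens [318.4 183.7] 0.48 [ 0.582 -0.184  0.   ]
gauge [230.8 214.6] 0.93 [0.746 0.034 0.   ]
scriber_tip [227.9 183.4] 0.77 [ 0.815 -0.119  0.   ]
lens_centre [283.1 330.5] 0.96 [0.511 0.38  0.   ]
lens_grip [280.7 330.4] 0.64 [0.515 0.381 0.   ]
cup_rim [358.8 206.8] 0.89 [ 0.458 -0.089  0.   ]
cup_rim [318.4 187.3] 0.88 [ 0.577 -0.163  0.   ]
cup_rim [364.5 187.1] 0.72 [ 0.461 -0.198  0.   ]
goggles [195.8 300.4] 0.64 [0.691 0.35  0.   ]
pliers [253.5 199.4] 0.63 [ 0.719 -0.053  0.   ]
coupon [361.3 294.4] 0.72 [0.397 0.245 0.   ]
```

View pics/top0.png

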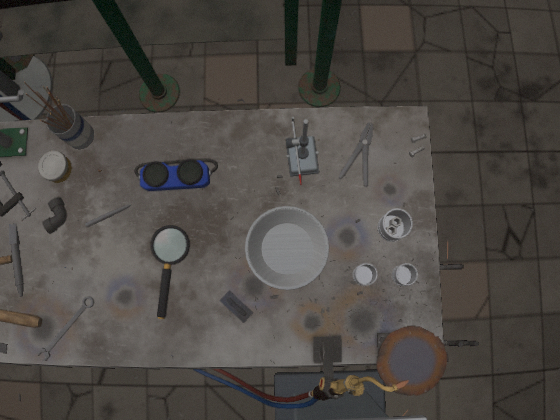

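View pics/side0.png

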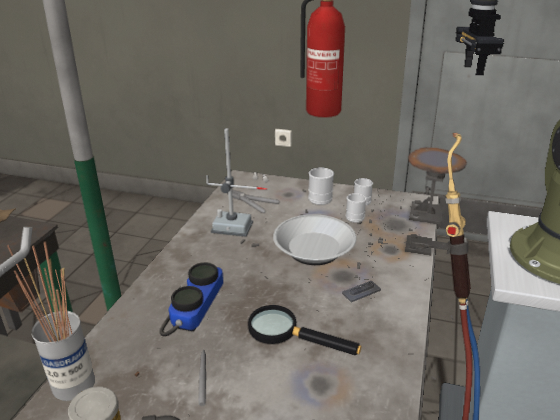

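The top view shows the large cup with nuts at (396,223), decoy cups at (365,274) and (405,274), the dish at (287,247), the lens at (170,245) with its handle running to (163,317), and the red tip near (300,183). In the side view the tip is near (267,188).

```bash
python3 - <<'E'
from h import *
np.set_printoptions(precision=4,suppress=True)
P={n:eyes.read_camera(n) for n in ['top','side']}
red={}
for n,(u,v) in dict(top=(300,180),side=(263,188)).items():
    im=P[n]['pixels'].astype(int); m=(im[:,:,0]-np.maximum(im[:,:,1],im[:,:,2])>50)
    y,x=np.nonzero(m); k=(abs(x-u)<14)&(abs(y-v)<14); x,y=x[k],y[k]; red[n]=np.c_[x,y]; print(n,list(zip(x,y)))
a=red['top']; b=red['side']
print('tip end',tri(P['top'],a[a[:,1].argmax()],P['side'],b[b[:,0].argmax()]))
print('red mid',tri(P['top'],a.mean(0),P['side'],b.mean(0)))
# masks
for n in P:
  for t in ['cup','dish','lens']:
    for d in models.cut_out(P[n],t):
        m=d['pixels'].astype(np.uint8)
        c=cv2.findContours(m,0,1)[0]; c=max(c,key=cv2.contourArea)
        if d['p']<.25 : continue
        print(n,t,round(d['p'],2),np.round(d['centre'],1),'bbox',cv2.boundingRect(c))
        if n=='top':
            z={'cup':.075,'dish':.039,'lens':.016}[t]
            W=np.array([atz(P[n],q,z)[:2] for q in c[:,0].astype(float)])
            if t!='cup':
                (e,r)=cv2.minEnclosingCircle(W.astype(np.float32)); print('  circ',e,r)
            else: print('  ext',W.min(0),W.max(0))
            np.save(f'{t}_{int(d["centre"][0])}.npy',W)
            if t=='dish':
                A=np.c_[2*W,np.ones(len(W))]; s=np.linalg.lstsq(A,(W**2).sum(1),rcond=None)[0]; print('  fit',s[:2],np.sqrt(s[2]+s[0]**2+s[1]**2))
            if t=='lens':
                M=np.array([atz(P[n],q,z)[:2] for q in np.argwhere(m)[:,::-1].astype(float)])
                C=M.mean(0);w,v=np.linalg.eigh(np.cov((M-C).T)); ax=v[:,1]; s=(M-C)@ax
                print('  lens axis',ax,np.degrees(np.arctan2(ax[1],ax[0])),C+ax*s.min(),C+ax*s.max())
im=P['top']['pixels']
a=cv2.resize(im[195:300,335:435],None,fx=4,fy=4,interpolation=cv2.INTER_CUBIC); 
b=cv2.resize(im[210:315,110:210],None,fx=4,fy=4,interpolation=cv2.INTER_CUBIC)
cv2.imwrite('pics/c1.png',np.hstack([b,a])[:,:,::-1])
E
```

```text
top [(np.int64(299), np.int64(174)), (np.int64(299), np.int64(175)), (np.int64(300), np.int64(175)), (np.int64(299), np.int64(176)), (np.int64(300), np.int64(176)), (np.int64(299), np.int64(177)), (np.int64(300), np.int64(177)), (np.int64(299), np.int64(178)), (np.int64(300), np.int64(178)), (np.int64(300), np.int64(179)), (np.int64(300), np.int64(180)), (np.int64(300), np.int64(181)), (np.int64(300), np.int64(182)), (np.int64(300), np.int64(183))]
side [(np.int64(257), np.int64(187)), (np.int64(258), np.int64(187)), (np.int64(259), np.int64(187)), (np.int64(260), np.int64(187)), (np.int64(261), np.int64(187)), (np.int64(257), np.int64(188)), (np.int64(258), np.int64(188)), (np.int64(259), np.int64(188)), (np.int64(260), np.int64(188)), (np.int64(261), np.int64(188)), (np.int64(262), np.int64(188)), (np.int64(263), np.int64(188)), (np.int64(264), np.int64(188)), (np.int64(265), np.int64(188)), (np.int64(266), np.int64(188)), (np.int64(262), np.int64(189)), (np.int64(263), np.int64(189)), (np.int64(264), np.int64(189)), (np.int64(265), np.int64(189))]
tip end (array([0.6343, 0.0997, 0
[... 633 characters left out ...]
08653624572593223
top dish 0.37 [397.1 222.6] bbox (391, 216, 13, 11)
  circ (0.5662873387336731, -0.10315857082605362) 0.01312295999377966
  fit [ 0.5672 -0.1029] 0.011259575426710279
top lens 0.77 [166.6 249.2] bbox (150, 225, 40, 93)
  circ (0.4770205616950989, 0.3858998417854309) 0.09882671386003494
  lens axis [-0.9944  0.1057] 173.93215042803993 [0.5751 0.3756] [0.3789 0.3965]
side cup 0.88 [320.9 182.4] bbox (307, 167, 27, 38)
side cup 0.61 [224.9 182.6] bbox (214, 177, 22, 16)
side cup 0.56 [357.3 205.3] bbox (347, 193, 19, 29)
side cup 0.55 [364.3 187.2] bbox (354, 178, 18, 27)
side dish 0.76 [315.  237.1] bbox (273, 214, 83, 52)
side lens 0.79 [280.6 331.1] bbox (248, 305, 113, 50)
```

View pics/c1.png

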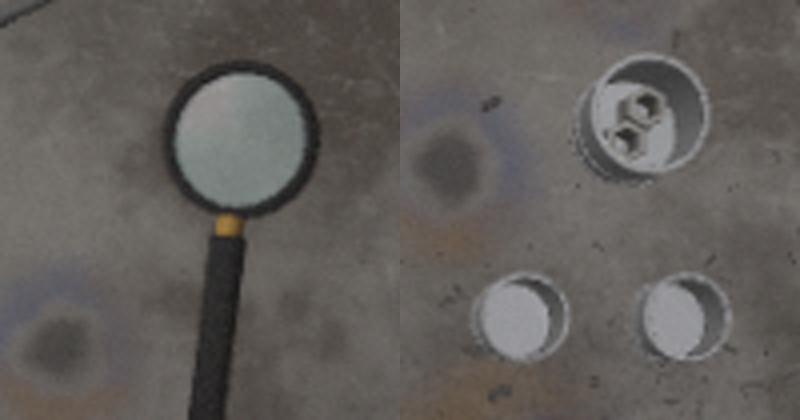

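```bash
python3 - <<'E'
from h import *
from scipy.optimize import least_squares
np.set_printoptions(precision=4,suppress=True)
T=eyes.read_camera('top');S=eyes.read_camera('side')
th=np.linspace(0,2*np.pi,60)
def circ(x,y,z,r): return np.c_[x+r*np.cos(th),y+r*np.sin(th),0*th+z]
# cup from top rim bbox centre and side bbox
c=atz(T,[397.7,223.5],.075); print('cup top',c)
q=np.vstack([proj(S,circ(c[0],c[1],z,.03)) for z in(0,.075)]); print('side pred bbox',q.min(0),q.max(0),'obs 307,167-334,205')
# dish check
q=proj(S,circ(.5193,.1293,.039,.0875)); print('dish side pred',q.min(0),q.max(0),'obs 273,214-356,266')
q=proj(T,circ(.5193,.1293,.039,.0875)); print('dish top pred',q.min(0),q.max(0),'obs 245,206-329,290')
l=atz(T,[170.25,244.75],.016); print('lens',l); 
q=proj(S,circ(l[0],l[1],.016,.0425)); print('lens side pred',q.min(0),q.max(0),'obs x248 y305')
print('torch',tri(T,[403,385],S,[457,137]))
for u in ([365,274],[405,274]): print('small',atz(T,u,.05))
for z in(.116,.121,.126): print(z,proj(T,[.6343,.0997,z]),proj(S,[.6343,.0997,z]))
img=S['pixels'].copy()
for X,n in((circ(c[0],c[1],.075,.03),0),(circ(c[0],c[1],0,.03),0),(circ(.5193,.1293,.039,.0875),0),(circ(l[0],l[1],.016,.0425),0)):
    cv2.polylines(img,[np.round(proj(S,X)*8).astype(np.int32)],True,(0,255,0),1,cv2.LINE_AA,3)
cv2.imwrite('pics/s1.png',cv2.resize(img[150:370,190:400],None,fx=2.7,fy=2.7,interpolation=cv2.INTER_CUBIC)[:,:,::-1])
E
```

```text
cup top [ 0.5575 -0.0969  0.075 ]
side pred bbox [307.9932 167.822 ] [333.0553 205.7765] obs 307,167-334,205
dish side pred [271.8826 214.7731] [355.5091 260.0095] obs 273,214-356,266
dish top pred [244.4875 205.5017] [328.9627 289.6334] obs 245,206-329,290
lens [0.5323 0.3777 0.016 ]
lens side pred [247.2408 304.1668] [296.2432 337.3631] obs x248 y305
torch (array([ 0.2569, -0.0641,  0.216 ]), np.float64(0.0026174640015754536))
small [ 0.4588 -0.029   0.05  ]
small [ 0.456  -0.1117  0.05  ]
0.116 [[300.1833 184.5228]] [[265.1993 190.0174]]
0.121 [[300.2429 183.9823]] [[265.1466 187.9341]]
0.126 [[300.3031 183.4369]] [[265.0936 185.8419]]
```

View pics/s1.png

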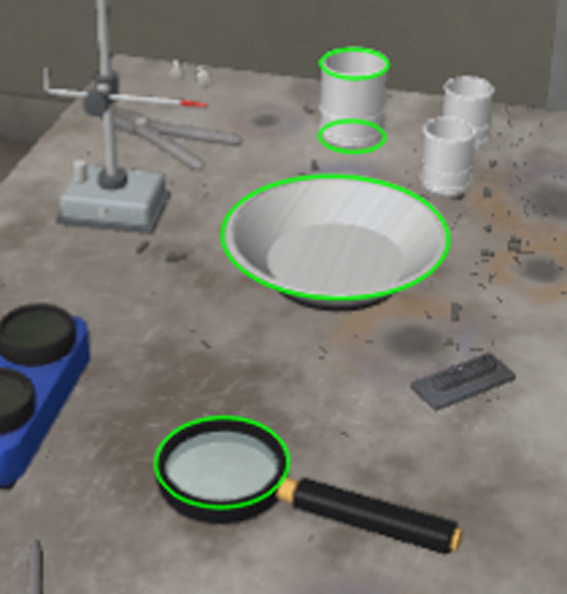

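The projected cup rim and base, dish rim and lens circle land on the objects in the side picture. That gives cup (0.5575, -0.097), dish (0.519, 0.129), lens (0.532, 0.378) and tip z ≈ 0.121. Next I plan the approach.

```bash
cat > plan.py <<'E'
from h import *
def pose(x,y,z,zt_tilt=0,yaw=90):
    "tool down, yawed, then turned by zt_tilt deg about tool y"
    return np.array([x,y,z]),R.from_euler('xyz',[180,0,yaw],degrees=True)*R.from_rotvec([0,np.radians(zt_tilt),0])
def cur():
    o=telemetry.get_obs(); return np.array(o['tool_pos']),R.from_euler('xyz',o['tool_rot'],degrees=True)
def plan(a,b,n):
    w=(a[1].inv()*b[1]).as_rotvec()/n; w=np.round(w,4); r=R.from_rotvec(w); p,q=a
    D=[]
    for i in range(n):
        d=q.inv().apply((b[0]-p)/(n-i)); d=np.round(d*100,2); D.append(d.tolist()); p=p+q.apply(d/100); q=q*r
    print('n',n,'w',w.tolist(),'D',D,'end',np.round(p,4),np.round(q.as_euler('xyz',degrees=True),1)); return p,q
E
python3 - <<'E'
from plan import *
a=(np.array([.21,-.615,.237]),R.from_euler('xyz',[180,0,18.9],degrees=True))
b=plan(a,pose(.5575,-.163,.20,35),16)
c=plan(b,pose(.5575,-.163,.152,35),2)
plan(c,pose(.5575,-.0941,.054,35),6)
E
```

```text
n 16 w [0.0236, 0.0331, -0.075] D [[2.97, -1.97, 0.23], [3.1, -1.73, 0.38], [3.2, -1.49, 0.52], [3.29, -1.23, 0.66], [3.35, -0.96, 0.79], [3.38, -0.69, 0.92], [3.39, -0.41, 1.05], [3.37, -0.14, 1.17], [3.33, 0.15, 1.28], [3.27, 0.42, 1.38], [3.18, 0.7, 1.47], [3.06, 0.97, 1.56], [2.93, 1.23, 1.63], [2.77, 1.49, 1.69], [2.59, 1.73, 1.75], [2.39, 1.95, 1.78]] end [ 0.5575 -0.163   0.2   ] [180. -35.  90.]
n 2 w [0.0003, 0.0002, 0.0001] D [[-1.37, -0.0, 1.97], [-1.38, -0.0, 1.96]] end [ 0.5575 -0.163   0.152 ] [-180.  -35.   90.]
n 6 w [0.0, -0.0, -0.0] D [[0.0, -0.0, 2.0], [0.0, -0.0, 2.0], [0.01, -0.0, 2.0], [0.0, -0.0, 1.99], [0.01, -0.0, 2.0], [0.0, -0.0, 1.99]] end [ 0.5575 -0.0941  0.054 ] [-180.  -35.   90.]
```

>>> drive_tool(angular=[[0.0236,0.0331,-0.075],[0.0236,0.0331,-0.075],[0.0236,0.0331,-0.075],[0.0236,0.0331,-0.075],[0.0236,0.0331,-0.075],[0.0236,0.0331,-0.075],[0.0236,0.0331,-0.075],[0.0236,0.0331,-0.075],[0.0236,0.0331,-0.075],[0.0236,0.0331,-0.075],[0.0236,0.0331,-0.075],[0.0236,0.0331,-0.075],[0.0236,0.0331,-0.075],[0.0236,0.0331,-0.075],[0.0236,0.0331,-0.075],[0.0236,0.0331,-0.075],[0,0,0],[0,0,0]], delta_pos=[[2.97,-1.97,0.23],[3.1,-1.73,0.38],[3.2,-1.49,0.52],[3.29,-1.23,0.66],[3.35,-0.96,0.79],[3.38,-0.69,0.92],[3.39,-0.41,1.05],[3.37,-0.14,1.17],[3.33,0.15,1.28],[3.27,0.42,1.38],[3.18,0.7,1.47],[3.06,0.97,1.56],[2.93,1.23,1.63],[2.77,1.49,1.69],[2.59,1.73,1.75],[2.39,1.95,1.78],[0,0,0],[0,0,0]], gripper=[8.7,8.7,8.7,8.7,8.7,8.7,8.7,8.7,8.7,8.7,8.7,8.7,8.7,8.7,8.7,8.7,8.7,8.7], squeeze=20)

```text
time_s: 3.5
tool_pos: [0.5587, -0.1613, 0.1989]
tool_rot: [180.0, -35.1, 90.2]
force: [-0.2, -0.2, -0.4]
grip_width: 0.087
grasp_force: 0.0
```

```bash
python3 - <<'E'
from plan import *
np.set_printoptions(precision=3,suppress=True)
o=telemetry.get_obs();print(o['qpos'],o['tool_pos'],o['tool_rot'],o['force'])
b=plan(cur(),pose(.5575,-.163,.152,35),5)
plan(b,pose(.5575,-.0941,.054,35),6)
E
```

```text
[ 53.394  27.067 -30.035  86.55  -18.43   85.407  28.621] [ 0.559 -0.161  0.199] [179.976 -35.074  90.209] [-0.151 -0.194 -0.436]
n 5 w [-0.0003, -0.0003, 0.0006] D [[-0.57, -0.02, 0.75], [-0.57, -0.03, 0.75], [-0.57, -0.02, 0.75], [-0.56, -0.03, 0.75], [-0.57, -0.02, 0.74]] end [ 0.557 -0.163  0.152] [-180.  -35.   90.]
n 6 w [-0.0, 0.0, -0.0] D [[0.0, 0.0, 2.0], [0.01, 0.0, 2.0], [0.0, 0.0, 2.0], [0.01, 0.0, 1.99], [0.0, 0.0, 2.0], [0.01, 0.0, 1.99]] end [ 0.557 -0.094  0.054] [-180.  -35.   90.]
```

>>> drive_tool(angular=[[0,0,0],[0,0,0],[0,0,0],[0,0,0],[0,0,0],[0,0,0],[0,0,0],[0,0,0],[0,0,0],[0,0,0],[0,0,0],[0,0,0],[0,0,0],[0,0,0],[0,0,0],[0,0,0]], delta_pos=[[-0.69,0,0.98],[-0.69,0,0.98],[-0.69,0,0.98],[-0.69,0,0.98],[0,0,2],[0,0,2],[0,0,2],[0,0,2],[0,0,2],[0,0,2],[0,0,0],[0,0,0],[0,0,0],[0,0,0],[0,0,0],[0,0,0]], gripper=[8.7,8.7,8.7,8.7,8.7,8.7,8.7,8.7,8.7,8.7,8.7,5.5,5.5,5.5,5.5,5.5], squeeze=20)

```text
time_s: 5.1
tool_pos: [0.5579, -0.0948, 0.0537]
tool_rot: [180.0, -35.0, 90.0]
force: [-1.9, -1.0, 1.5]
grip_width: 0.0584
grasp_force: 19.9
```

```bash
python3 - <<'E'
from plan import *
np.set_printoptions(precision=3,suppress=True)
o=telemetry.get_obs();print(o['qpos'],o['tool_pos'],o['tool_rot'],o['force'],o['grip_width'],o['grasp_force'])
p=eyes.read_camera('side'); cv2.imwrite('pics/s2.png',cv2.resize(p['pixels'][60:280,200:440],None,fx=2.5,fy=2.5)[:,:,::-1])
E
```

```text
[ 49.674  32.69  -30.426  97.865 -17.727  67.857  30.299] [ 0.558 -0.095  0.054] [179.983 -34.969  89.999] [-1.918 -1.042  1.526] 0.05844830500358573 19.926678822375834
```

View pics/s2.png

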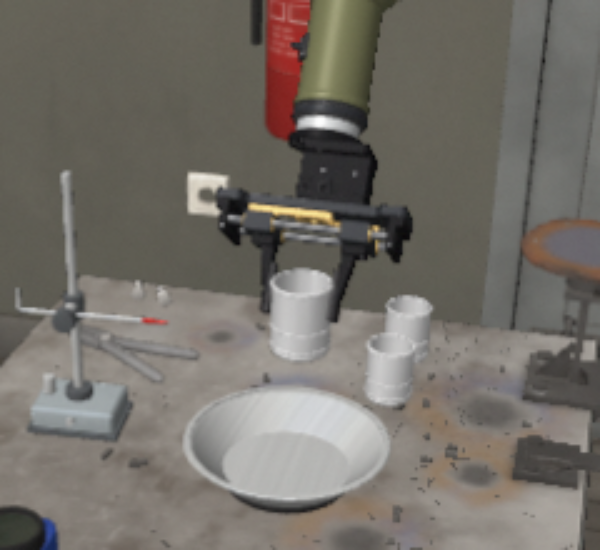

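Both pads are on the large cup near the rim and the small cups are clear. Next is the lift and pour.

```bash
cat > pour.py <<'E'
from plan import *
def rimpose(x,y,z,tilt):
    off=R.from_euler('x',-tilt,degrees=True).apply([0,-.002,.021])
    return pose(x-off[0],y-off[1],z-off[2],35-tilt)
E
python3 - <<'E'
from pour import *
s=cur()
for a,n in(((.535,-.085,.22,0),5),((.50,.07,.20,40),8),((.50,.075,.15,80),7),((.50,.085,.12,125),15)): s=plan(s,rimpose(*a),n)
E
```

```text
n 5 w [0.0, 0.0001, -0.0] D [[1.86, -0.46, -2.25], [1.86, -0.46, -2.25], [1.86, -0.45, -2.25], [1.86, -0.46, -2.24], [1.85, -0.45, -2.25]] end [ 0.535  -0.0831  0.199 ] [180. -35.  90.]
n 8 w [0.0, -0.0873, -0.0] D [[1.33, -0.44, 1.18], [1.42, -0.44, 1.06], [1.51, -0.44, 0.93], [1.59, -0.44, 0.79], [1.65, -0.44, 0.65], [1.7, -0.44, 0.51], [1.74, -0.43, 0.36], [1.77, -0.44, 0.2]] end [0.5    0.0581 0.1827] [180.   5.  90.]
n 7 w [0.0, -0.0997, -0.0] D [[-0.0, 0.0, 0.55], [0.05, 0.0, 0.55], [0.11, 0.0, 0.54], [0.16, 0.0, 0.52], [0.21, 0.0, 0.51], [0.26, 0.0, 0.48], [0.31, 0.0, 0.45]] end [0.5    0.0546 0.1444] [180.  45.  90.]
n 15 w [-0.0, -0.0524, -0.0] D [[0.12, 0.0, 0.01], [0.12, 0.0, 0.0], [0.12, 0.0, -0.0], [0.12, 0.0, -0.01], [0.12, 0.0, -0.02], [0.12, 0.0, -0.02], [0.12, 0.0, -0.03], [0.12, 0.0, -0.04], [0.12, 0.0, -0.04], [0.11, 0.0, -0.05], [0.11, 0.0, -0.05], [0.11, 0.0, -0.06], [0.11, 0.0, -0.07], [0.1, 0.0, -0.07], [0.1, 0.0, -0.07]] end [0.5    0.0666 0.1304] [ 14.3  90.  -75.7]
```

>>> drive_tool(angular=[[0,0,0],[0,0,0],[0,0,0],[0,0,0],[0,0,0],[0,0,0],[0,-0.0873,0],[0,-0.0873,0],[0,-0.0873,0],[0,-0.0873,0],[0,-0.0873,0],[0,-0.0873,0],[0,-0.0873,0],[0,-0.0873,0],[0,0,0]], delta_pos=[[0,0,0],[1.86,-0.46,-2.25],[1.86,-0.46,-2.25],[1.86,-0.45,-2.25],[1.86,-0.46,-2.25],[1.86,-0.45,-2.25],[1.33,-0.44,1.18],[1.42,-0.44,1.06],[1.51,-0.44,0.93],[1.59,-0.44,0.79],[1.65,-0.44,0.65],[1.7,-0.44,0.51],[1.74,-0.43,0.36],[1.77,-0.44,0.2],[0,0,0]], gripper=[5,5,5,5,5,5,5,5,5,5,5,5,5,5,5], squeeze=45)

```text
time_s: 6.65
tool_pos: [0.4985, 0.0659, 0.1818]
tool_rot: [180.0, 4.9, 90.6]
force: [-0.2, 0.4, -2.9]
grip_width: 0.0582
grasp_force: 44.9
```

```bash
python3 - <<'E'
from pour import *
np.set_printoptions(precision=3,suppress=True)
o=telemetry.get_obs();print(o['qpos'],o['tool_pos'],o['tool_rot'],o['force'],o['grip_width'],o['grasp_force'])
s=cur()
for a,n in(((.50,.075,.15,80),7),((.50,.085,.12,125),13)): s=plan(s,rimpose(*a),n)
E
```

```text
[ 27.688   6.009 -43.661 106.095   9.424  71.089 -18.409] [0.499 0.066 0.182] [179.991   4.937  90.633] [-0.179  0.419 -2.868] 0.05816238197559324 44.88650781655451
n 7 w [0.0007, -0.0999, 0.0015] D [[-0.11, 0.02, 0.55], [-0.06, 0.02, 0.55], [-0.0, 0.02, 0.56], [0.05, 0.02, 0.56], [0.11, 0.02, 0.55], [0.16, 0.02, 0.53], [0.21, 0.02, 0.52]] end [0.5   0.055 0.144] [180.  45.  90.]
n 13 w [-0.0, -0.0604, -0.0] D [[0.14, 0.0, 0.01], [0.14, 0.0, 0.0], [0.14, 0.0, -0.01], [0.14, 0.0, -0.01], [0.14, 0.0, -0.02], [0.14, 0.0, -0.03], [0.14, 0.0, -0.04], [0.13, 0.0, -0.05], [0.13, 0.0, -0.06], [0.13, 0.0, -0.06], [0.12, 0.0, -0.07], [0.12, 0.0, -0.08], [0.11, 0.0, -0.09]] end [0.5   0.067 0.13 ] [129.6  90.   39.6]
```

>>> drive_tool(angular=[[0,-0.1,0],[0,-0.1,0],[0,-0.1,0],[0,-0.1,0],[0,-0.1,0],[0,-0.1,0],[0,-0.1,0],[0,-0.0604,0],[0,-0.0604,0],[0,-0.0604,0],[0,-0.0604,0],[0,-0.0604,0],[0,-0.0604,0],[0,-0.0604,0],[0,-0.0604,0],[0,-0.0604,0],[0,-0.0604,0],[0,-0.0604,0],[0,-0.0604,0],[0,-0.0604,0]], delta_pos=[[0,0,0.55],[0.05,0,0.55],[0.1,0,0.54],[0.16,0,0.52],[0.2,0,0.51],[0.26,0,0.48],[0.31,0,0.45],[0.14,0,0.01],[0.14,0,0],[0.14,0,-0.01],[0.14,0,-0.01],[0.14,0,-0.02],[0.14,0,-0.03],[0.14,0,-0.04],[0.13,0,-0.05],[0.13,0,-0.06],[0.13,0,-0.06],[0.12,0,-0.07],[0.12,0,-0.08],[0.11,0,-0.09]], gripper=[5,5,5,5,5,5,5,5,5,5,5,5,5,5,5,5,5,5,5,5])

```text
time_s: 8.65
tool_pos: [0.5003, 0.0668, 0.1285]
tool_rot: [-55.4, 89.9, -145.4]
force: [-0.7, -0.4, -3.8]
grip_width: 0.0583
grasp_force: 44.9
```

>>> drive_tool(angular=[[0,0,0],[0,0,0],[0,0,0],[0,0,0],[0,0,0],[0,0,0]], delta_pos=[[0,0,0],[0,0,0],[0,0,0],[0,0,0],[0,0,0],[0,0,0]], gripper=[5,5,5,5,5,5])

```text
time_s: 9.25
tool_pos: [0.5004, 0.0665, 0.1305]
tool_rot: [39.8, 89.9, -50.2]
force: [-0.4, 0.2, -0.8]
grip_width: 0.058
grasp_force: 44.9
```

```bash
python3 - <<'E'
from pour import *
np.set_printoptions(precision=3,suppress=True)
o=telemetry.get_obs();print(o['qpos'],o['tool_pos'],o['tool_rot'],cur()[1].as_matrix(),o['force'],o['grip_width'],o['grasp_force'])
p=eyes.read_camera('side'); q=eyes.read_camera('top')
f=lambda p,a,b,c,d: cv2.resize(p['pixels'][a:b,c:d],(400,400))
cv2.imwrite('pics/s3.png',np.hstack([f(p,110,310,200,400),f(q,150,350,200,400)])[:,:,::-1])
E
```

```text
[-35.504  50.491  -8.801  94.567  56.972 116.996 -65.451] [0.5   0.066 0.13 ] [ 39.821  89.903 -50.245] [[ 0.001  1.    -0.001]
 [-0.001 -0.001 -1.   ]
 [-1.     0.001  0.001]] [-0.377  0.22  -0.837] 0.05796796824969409 44.88407026918139
```

View pics/s3.png

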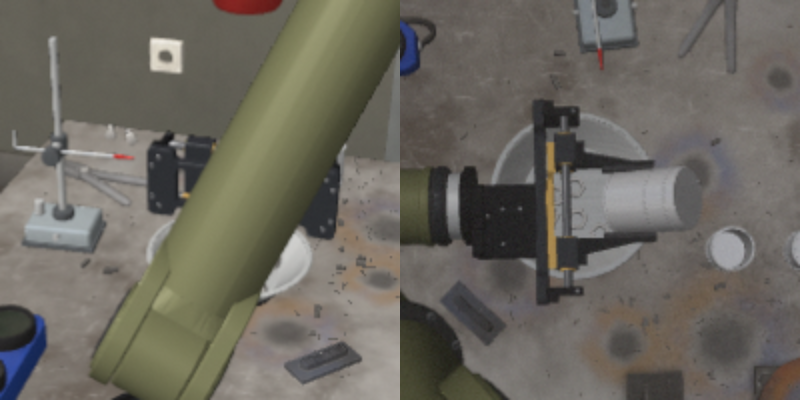

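The dish holds the nuts seen beneath the gripper, and the wrist load fell by about 2 N, which matches six nuts. Next I return the cup upright.

```bash
python3 - <<'E'
from pour import *
s=cur()
for a,n in(((.50,.075,.17,80),6),((.50,.06,.22,40),6),((.54,-.09,.20,0),8),((.5575,-.097,.105,0),4)): s=plan(s,rimpose(*a),n)
E
```

```text
n 6 w [-0.0001, 0.1312, -0.0002] D [[-0.57, -0.0, 0.2], [-0.59, -0.01, 0.12], [-0.6, -0.0, 0.05], [-0.6, -0.01, -0.03], [-0.59, -0.0, -0.11], [-0.57, -0.01, -0.19]] end [0.5    0.0546 0.1644] [-180.   45.   90.]
n 6 w [0.0, 0.1164, 0.0] D [[-0.53, 0.0, -0.37], [-0.48, 0.0, -0.43], [-0.43, 0.0, -0.49], [-0.37, 0.0, -0.53], [-0.3, 0.0, -0.57], [-0.24, 0.0, -0.6]] end [0.5    0.048  0.2026] [-180.    5.   90.]
n 8 w [-0.0, 0.0872, 0.0] D [[-1.67, 0.5, 0.44], [-1.7, 0.5, 0.3], [-1.72, 0.5, 0.15], [-1.72, 0.5, -0.01], [-1.72, 0.5, -0.16], [-1.7, 0.5, -0.3], [-1.67, 0.5, -0.45], [-1.61, 0.5, -0.59]] end [ 0.54   -0.0879  0.179 ] [-180.  -35.   90.]
n 4 w [-0.0, 0.0001, 0.0] D [[-1.51, 0.44, 1.84], [-1.51, 0.44, 1.85], [-1.5, 0.43, 1.84], [-1.51, 0.44, 1.85]] end [ 0.5575 -0.095   0.0839] [-180.  -35.   90.]
```

>>> drive_tool(angular=[[0,0.1312,0],[0,0.1312,0],[0,0.1312,0],[0,0.1312,0],[0,0.1312,0],[0,0.1312,0],[0,0.1164,0],[0,0.1164,0],[0,0.1164,0],[0,0.1164,0],[0,0.1164,0],[0,0.1164,0],[0,0,0],[0,0,0]], delta_pos=[[-0.57,0,0.2],[-0.59,0,0.12],[-0.6,0,0.05],[-0.6,0,-0.03],[-0.59,0,-0.11],[-0.57,0,-0.19],[-0.53,0,-0.37],[-0.48,0,-0.43],[-0.43,0,-0.49],[-0.37,0,-0.53],[-0.3,0,-0.57],[-0.24,0,-0.6],[0,0,0],[0,0,0]], gripper=[5,5,5,5,5,5,5,5,5,5,5,5,5,5])

```text
time_s: 10.75
tool_pos: [0.4996, 0.0476, 0.2023]
tool_rot: [-180.0, 5.2, 89.9]
force: [-0.2, 0.4, -1.3]
grip_width: 0.0579
grasp_force: 44.9
```

>>> drive_tool(angular=[[0,0.0872,0],[0,0.0872,0],[0,0.0872,0],[0,0.0872,0],[0,0.0872,0],[0,0.0872,0],[0,0.0872,0],[0,0.0872,0],[0,0,0],[0,0,0],[0,0,0],[0,0,0],[0,0,0],[0,0,0]], delta_pos=[[-1.67,0.5,0.44],[-1.7,0.5,0.3],[-1.72,0.5,0.15],[-1.72,0.5,0],[-1.72,0.5,-0.16],[-1.7,0.5,-0.3],[-1.67,0.5,-0.45],[-1.61,0.5,-0.59],[-1.51,0.44,1.85],[-1.51,0.44,1.85],[-1.51,0.44,1.85],[-1.51,0.44,1.85],[0,0,0],[0,0,0]], gripper=[5,5,5,5,5,5,5,5,5,5,5,5,5,5])

```text
time_s: 12.15
tool_pos: [0.5572, -0.0924, 0.0828]
tool_rot: [-179.8, -35.0, 90.1]
force: [-0.4, -0.3, -0.4]
grip_width: 0.0584
grasp_force: 44.9
```

```bash
python3 - <<'E'
from pour import *
np.set_printoptions(precision=3,suppress=True)
o=telemetry.get_obs();print(o['time_s'],o['qpos'],o['tool_pos'],o['tool_rot'],o['force'],o['grip_width'],o['grasp_force'])
p=eyes.read_camera('side'); q=eyes.read_camera('top')
f=lambda p,a,b,c,d: cv2.resize(p['pixels'][a:b,c:d],(400,400))
th=np.linspace(0,2*np.pi,60)
for c in (p,q):
    c['pixels']=c['pixels'].copy()
    for h in(0,.075): cv2.polylines(c['pixels'],[np.round(proj(c,np.c_[.5575+.03*np.cos(th),-.097+.03*np.sin(th),0*th+h+.03])*8).astype(np.int32)],True,(0,255,0),1,cv2.LINE_AA,3)
cv2.imwrite('pics/s4.png',np.hstack([f(p,140,270,250,380),f(q,170,300,245,375)])[:,:,::-1])
plan(cur(),pose(.5575,-.095,.054,35),6)
E
```

```text
12.15 [ 25.718  26.835  -0.257  98.067 -32.246  74.749  39.792] [ 0.557 -0.092  0.083] [-179.789  -35.046   90.077] [-0.364 -0.304 -0.432] 0.05842172811441286 44.882404672389384
n 6 w [-0.0, 0.0002, 0.0003] D [[-0.31, -0.01, 0.41], [-0.31, -0.01, 0.4], [-0.31, -0.01, 0.41], [-0.31, -0.02, 0.4], [-0.3, -0.01, 0.41], [-0.31, -0.02, 0.4]] end [ 0.557 -0.095  0.054] [-180.  -35.   90.]
```

View pics/s4.png

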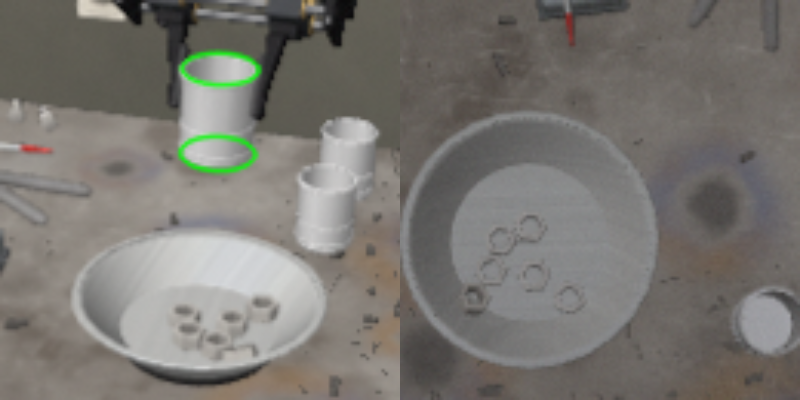

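All six nuts lie in the dish and the cup overlays its predicted upright outline. Lowering it and letting go.

>>> drive_tool(angular=[[0,0,0],[0,0,0],[0,0,0],[0,0,0],[0,0,0],[0,0,0],[0,0,0],[0,0,0],[0,0,0],[0,0,0],[0,0,0]], delta_pos=[[0,0,0],[-0.28,0,0.4],[-0.28,0,0.4],[-0.28,0,0.4],[-0.28,0,0.4],[-0.28,0,0.4],[-0.28,0,0.4],[0,0,0],[0,0,0],[0,0,0],[0,0,0]], gripper=[5,5,5,5,5,5,5,5,5,5,5], squeeze=20)

```text
time_s: 13.35
tool_pos: [0.5579, -0.0949, 0.0544]
tool_rot: [180.0, -34.9, 90.0]
force: [-0.1, 0.3, -0.8]
grip_width: 0.0584
grasp_force: 19.9
```

>>> drive_tool(angular=[[0,0,0],[0,0,0],[0,0,0],[0,0,0],[0,0,0],[0,0,0],[0,0,0],[0,0,0],[0,0,0],[0,0,0],[0,0,0],[0,0,0],[0,0,0],[0,0,0],[0,0,0]], delta_pos=[[0,0,0],[0,0,0],[0,0,0],[0,0,0],[0,0,0],[0,0,0],[0,0,-1],[0,0,-2],[0,0,-2],[0,0,-3],[0,0,-3],[0,0,-3],[0,0,-3],[0,0,-1],[0,0,0]], gripper=[6.5,7,8,8.7,8.7,8.7,8.7,8.7,8.7,8.7,8.7,8.7,8.7,8.7,8.7])

```text
time_s: 14.85
tool_pos: [0.5581, -0.1996, 0.203]
tool_rot: [179.8, -34.8, 90.0]
force: [0.7, 0.6, 0.1]
grip_width: 0.0869
grasp_force: 0.0
```

```bash
python3 - <<'E'
from pour import *
np.set_printoptions(precision=4,suppress=True)
o=telemetry.get_obs();print(o['time_s'],o['qpos'],o['tool_pos'],o['tool_rot'],o['force'])
p=eyes.read_camera('side'); q=eyes.read_camera('top')
for d in models.cut_out(p,'cup'):
    x=cv2.boundingRect(d['pixels'].astype(np.uint8)); print(round(d['p'],2),x)
# lens handle: tip & ferrule from the top mask
m=models.cut_out(q,'lens')[0]['pixels']
M=np.array([atz(q,u,.012)[:2] for u in np.argwhere(m)[:,::-1].astype(float)]); L=np.array([.5323,.3777])
r=np.linalg.norm(M-L,axis=1); H=M[r>.055]; c=H.mean(0); w,v=np.linalg.eigh(np.cov((H-c).T)); a=v[:,1]*np.sign(v[0,1]); 
print('handle mid',c,'axis',a,np.degrees(np.arctan2(a[1],a[0])),'len',r.max(), 'line dir L-c',np.degrees(np.arctan2(*(L-c)[::-1])))
E
```

```text
14.85 [ 31.2331  25.8947   3.2178  84.2436 -29.6645  91.1611  39.3775] [ 0.5581 -0.1996  0.203 ] [179.8082 -34.839   89.9863] [0.7496 0.5681 0.1152]
0.89 (354, 178, 19, 27)
0.68 (346, 193, 20, 29)
0.57 (307, 168, 25, 37)
handle mid [0.4281 0.3931] axis [ 0.9933 -0.1154] -6.629206306264126 len 0.15694472880724814 line dir L-c -8.382269611032484
```

```bash
python3 - <<'E'
from pour import *
s=cur()
for a,n in(((.52,-.15,.27,20,100),4),((.458,.389,.20,0,173),16),((.458,.389,.08,0,173),4)): s=plan(s,pose(*a),n)
E
```

```text
n 4 w [0.0197, -0.0656, -0.0387] D [[1.95, -0.93, -0.76], [1.93, -0.87, -0.86], [1.9, -0.82, -0.97], [1.87, -0.76, -1.08]] end [ 0.52   -0.1499  0.27  ] [180. -20. 100.]
n 16 w [0.0139, -0.0188, -0.0788] D [[3.03, 0.2, 1.57], [3.03, 0.46, 1.51], [3.01, 0.72, 1.44], [2.97, 0.98, 1.37], [2.91, 1.23, 1.3], [2.83, 1.47, 1.23], [2.73, 1.71, 1.16], [2.6, 1.93, 1.08], [2.46, 2.15, 1.0], [2.31, 2.35, 0.93], [2.13, 2.54, 0.85], [1.94, 2.71, 0.78], [1.73, 2.86, 0.7], [1.51, 3.0, 0.63], [1.28, 3.12, 0.57], [1.04, 3.23, 0.5]] end [0.458 0.389 0.2  ] [-180.    0.  173.]
n 4 w [-0.0001, 0.0001, 0.0001] D [[0.0, -0.0, 3.0], [0.0, -0.0, 3.0], [0.0, -0.0, 3.0], [0.01, -0.0, 3.0]] end [0.458 0.389 0.08 ] [180.   0. 173.]
```

>>> drive_tool(angular=[[0.0197,-0.0656,-0.0387],[0.0197,-0.0656,-0.0387],[0.0197,-0.0656,-0.0387],[0.0197,-0.0656,-0.0387],[0.0139,-0.0188,-0.0788],[0.0139,-0.0188,-0.0788],[0.0139,-0.0188,-0.0788],[0.0139,-0.0188,-0.0788],[0.0139,-0.0188,-0.0788],[0.0139,-0.0188,-0.0788],[0.0139,-0.0188,-0.0788],[0.0139,-0.0188,-0.0788],[0.0139,-0.0188,-0.0788],[0.0139,-0.0188,-0.0788],[0.0139,-0.0188,-0.0788],[0.0139,-0.0188,-0.0788],[0.0139,-0.0188,-0.0788],[0.0139,-0.0188,-0.0788],[0.0139,-0.0188,-0.0788],[0.0139,-0.0188,-0.0788]], delta_pos=[[1.95,-0.93,-0.76],[1.93,-0.87,-0.86],[1.9,-0.82,-0.97],[1.87,-0.76,-1.08],[3.03,0.2,1.57],[3.03,0.46,1.51],[3.01,0.72,1.44],[2.97,0.98,1.37],[2.91,1.23,1.3],[2.83,1.47,1.23],[2.73,1.71,1.16],[2.6,1.93,1.08],[2.46,2.15,1.0],[2.31,2.35,0.93],[2.13,2.54,0.85],[1.94,2.71,0.78],[1.73,2.86,0.7],[1.51,3.0,0.63],[1.28,3.12,0.57],[1.04,3.23,0.5]], gripper=[8.7,8.7,8.7,8.7,8.7,8.7,8.7,8.7,8.7,8.7,8.7,8.7,7,6,5,5,5,5,5,5])

```text
time_s: 17.05
tool_pos: [0.4578, 0.3891, 0.1987]
tool_rot: [-179.8, 0.1, 173.2]
force: [0.5, -0.7, -0.5]
grip_width: 0.0505
grasp_force: 0.0
```

>>> drive_tool(angular=[[0,0,0],[0,0,0],[0,0,0],[0,0,0],[0,0,0],[0,0,0],[0,0,0]], delta_pos=[[0,0,0],[0,0,3],[0,0,3],[0,0,3],[0,0,3],[0,0,0],[0,0,0]], gripper=[5,5,5,5,5,5,5])

```text
time_s: 17.75
tool_pos: [0.459, 0.387, 0.0797]
tool_rot: [-179.8, 0.1, 172.9]
force: [0.4, 1.4, 1.3]
grip_width: 0.0498
grasp_force: 0.0
```

```bash
python3 - <<'E'
from pour import *
np.set_printoptions(precision=4,suppress=True)
o=telemetry.get_obs();print(o['time_s'],o['qpos'],o['tool_pos'],o['tool_rot'],o['force'])
plan(cur(),pose(.458,.389,.016,0,173),6)
p=eyes.read_camera('side');cv2.imwrite('pics/s5.png',cv2.resize(p['pixels'],(700,525))[:,:,::-1])
E
```

```text
17.75 [-18.6022  22.2358 -29.1834  99.5797  12.3124  61.4449  31.0319] [0.459  0.387  0.0797] [-179.8206    0.068   172.9472] [0.4355 1.3748 1.2735]
n 6 w [-0.0005, 0.0002, -0.0002] D [[0.02, 0.03, 1.06], [0.02, 0.03, 1.06], [0.02, 0.04, 1.06], [0.02, 0.03, 1.06], [0.02, 0.03, 1.06], [0.03, 0.04, 1.07]] end [0.458 0.389 0.016] [-180.   -0.  173.]
```

View pics/s5.png

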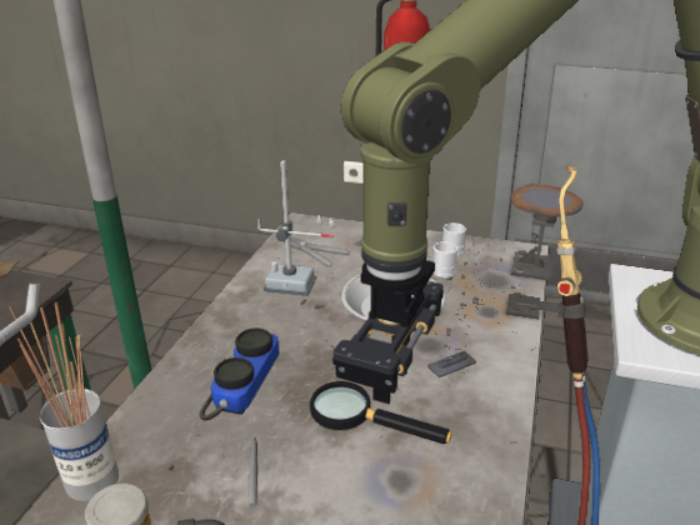

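The gripper stands above the handle, between the glass and the handle end. Descending and pinching it.

>>> drive_tool(angular=[[0,0,0],[0,0,0],[0,0,0],[0,0,0],[0,0,0],[0,0,0],[0,0,0],[0,0,0],[0,0,0],[0,0,0],[0,0,0],[0,0,0],[0,0,0]], delta_pos=[[0,0,1.06],[0,0,1.06],[0,0,1.06],[0,0,1.06],[0,0,1.06],[0,0,1.0],[0,0,0],[0,0,0],[0,0,0],[0,0,0],[0,0,0],[0,0,0],[0,0,0]], gripper=[5,5,5,5,5,5,5,5,1,1,1,1,1], squeeze=40)

```text
time_s: 19.1
tool_pos: [0.46, 0.3873, 0.0172]
tool_rot: [-179.9, 0.2, 172.9]
force: [0.6, 1.4, 0.9]
grip_width: 0.0178
grasp_force: 3.6
```

```bash
python3 - <<'E'
from pour import *
np.set_printoptions(precision=4,suppress=True)
o=telemetry.get_obs();print(o['time_s'],o['qpos'],o['tool_pos'],o['tool_rot'],o['force'],o['grip_width'],o['grasp_force'])
# lens centre .008 vs TCP z -> hold
z=.121+o['tool_pos'][2]-.008
s=plan(cur(),pose(.458,.389,.18,0,173),5); s=plan(s,pose(.4445,.138,.18,0,173),9); plan(s,pose(.4445,.138,z,0,173),4)
E
```

```text
19.1 [-19.82    26.6066 -27.866  101.9386  15.033   55.088   29.0742] [0.46   0.3873 0.0172] [-179.9027    0.174   172.9275] [0.5898 1.3558 0.8752] 0.01776152917659539 3.6174555122852325
n 5 w [-0.0003, 0.0006, -0.0003] D [[0.03, 0.02, -3.26], [0.04, 0.03, -3.26], [0.04, 0.03, -3.25], [0.04, 0.02, -3.26], [0.04, 0.03, -3.25]] end [0.458 0.389 0.18 ] [-180.    0.  173.]
n 9 w [-0.0, 0.0, 0.0] D [[-0.19, -2.79, 0.0], [-0.19, -2.79, 0.0], [-0.19, -2.79, 0.0], [-0.19, -2.78, 0.0], [-0.19, -2.79, 0.0], [-0.19, -2.78, 0.0], [-0.19, -2.79, 0.0], [-0.19, -2.78, 0.0], [-0.19, -2.79, 0.0]] end [0.4445 0.138  0.18  ] [-180.    0.  173.]
n 4 w [-0.0001, 0.0, 0.0001] D [[-0.0, 0.0, 1.25], [-0.0, 0.0, 1.24], [-0.0, 0.0, 1.25], [-0.0, 0.0, 1.24]] end [0.4445 0.138  0.1302] [180.   0. 173.]
```

>>> drive_tool(angular=[[0,0,0],[0,0,0],[0,0,0],[0,0,0],[0,0,0],[0,0,0],[0,0,0],[0,0,0],[0,0,0],[0,0,0],[0,0,0]], delta_pos=[[0,0,0],[0,0,0],[0,0,0],[0,0,-1],[0,0,-2],[0,0,-3],[0,0,-3],[0,0,-3],[0,0,-3],[0,0,-1.3],[0,0,0]], gripper=[1,1,1,1,1,1,1,1,1,1,1])

```text
time_s: 20.2
tool_pos: [0.4603, 0.3884, 0.1823]
tool_rot: [180.0, 0.3, 172.9]
force: [-0.2, -0.4, -1.7]
grip_width: 0.0169
grasp_force: 40.0
```

>>> drive_tool(angular=[[0,0,0],[0,0,0],[0,0,0],[0,0,0],[0,0,0],[0,0,0],[0,0,0],[0,0,0],[0,0,0],[0,0,0],[0,0,0],[0,0,0],[0,0,0],[0,0,0],[0,0,0],[0,0,0],[0,0,0],[0,0,0]], delta_pos=[[-0.19,-1.4,0],[-0.19,-2.4,0],[-0.19,-2.8,0],[-0.19,-2.8,0],[-0.19,-2.8,0],[-0.19,-2.8,0],[-0.19,-2.8,0],[-0.19,-2.8,0],[-0.19,-2.4,0],[0,-1.4,0],[0,-0.7,0],[0,0,1.2],[0,0,1.2],[0,0,1.2],[0,0,1.2],[0,0,0],[0,0,0],[0,0,0]], gripper=[1,1,1,1,1,1,1,1,1,1,1,1,1,1,1,1,1,1])

```text
time_s: 22.0
tool_pos: [0.4461, 0.1366, 0.133]
tool_rot: [-179.9, 0.2, 172.9]
force: [-0.5, 0.6, -1.5]
grip_width: 0.0176
grasp_force: 40.0
```

```bash
python3 - <<'E'
from pour import *
np.set_printoptions(precision=4,suppress=True)
o=telemetry.get_obs();print(o['time_s'],o['qpos'],o['tool_pos'],o['tool_rot'],o['force'],o['grip_width'],o['grasp_force'])
p=eyes.read_camera('side'); q=eyes.read_camera('top')
for n,c in(('side',p),('top',q)):
    for t in('lens','lens_centre'):
        for d in models.search_frame(c,t)[:2]: print(n,t,d)
C=np.array([.519,.129,.121]); th=np.linspace(0,2*np.pi,60)
f=lambda c,a,b,e,g: cv2.resize(c['pixels'][a:b,e:g],(400,400),interpolation=cv2.INTER_CUBIC)
for c in(p,q):
    c['pixels']=c['pixels'].copy()
    for h in(-.008,.008): cv2.polylines(c['pixels'],[np.round(proj(c,C+np.c_[.0425*np.cos(th),.0425*np.sin(th),0*th+h])*8).astype(np.int32)],True,(0,255,0),1,cv2.LINE_AA,3)
cv2.imwrite('pics/s6.png',np.hstack([f(p,130,290,230,390),f(q,150,310,205,365)])[:,:,::-1])
E
```

```text
22.0 [  1.1112   1.525  -21.6886 115.1362   0.8254  63.3098  62.0077] [0.4461 0.1366 0.133 ] [-179.9105    0.204   172.9474] [-0.4982  0.5624 -1.5193] 0.01758797454698442 39.99281644821167
side lens {'centre': [321.1, 203.6], 'p': 0.93}
side lens_centre {'centre': [323.6, 206.8], 'p': 0.66}
top lens {'centre': [279.6, 227.8], 'p': 0.71}
top lens {'centre': [392.4, 226.7], 'p': 0.34}
top lens_centre {'centre': [280.1, 229.2], 'p': 0.74}
```

View pics/s6.png

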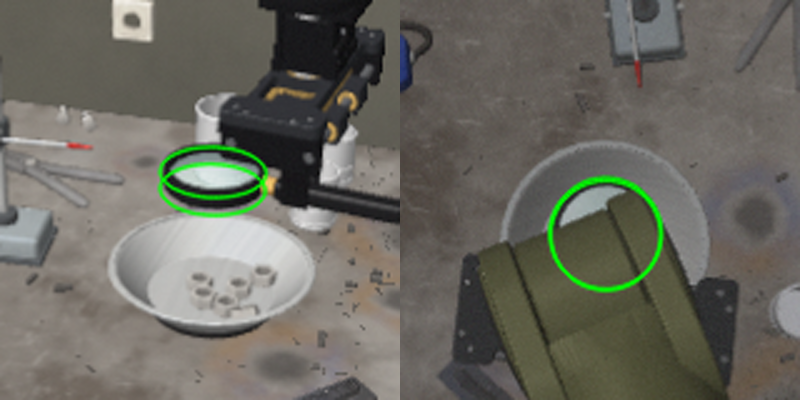

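The lens sits on the predicted outline over the dish in both views, level and about 2–3 mm high. Lowering it slightly.

>>> drive_tool(angular=[[0,0,0],[0,0,0],[0,0,0],[0,0,0],[0,0,0],[0,0,0]], delta_pos=[[0,0,0.25],[0,0,0],[0,0,0],[0,0,0],[0,0,0],[0,0,0]], gripper=[1,1,1,1,1,1])

```text
time_s: 22.9
tool_pos: [0.4457, 0.1362, 0.1301]
tool_rot: [-179.9, 0.2, 172.9]
force: [-0.2, 0.1, -0.9]
grip_width: 0.0177
grasp_force: 40.0
```

```bash
python3 - <<'E'
from pour import *
np.set_printoptions(precision=4,suppress=True)
o=telemetry.get_obs();print(o['time_s'],o['tool_pos'],o['tool_rot'],o['joint_velocities'],o['grasp_force'])
p=eyes.read_camera('side')
im=p['pixels'].astype(int); y,x=np.nonzero(im[:,:,0]-np.maximum(im[:,:,1],im[:,:,2])>50); k=(abs(x-263)<14)&(abs(y-188)<14); print('red',x[k].min(),x[k].max(),y[k].mean())
m=models.cut_out(p,'lens')[0]['pixels'].astype(np.uint8); print(cv2.boundingRect(m))
th=np.linspace(0,2*np.pi,90)
for zc in(.111,.121,.131):
    q=np.vstack([proj(p,np.array([.519,.129,zc+h])+np.c_[.0425*np.cos(th),.0425*np.sin(th),0*th]) for h in(-.008,.008)]); print(zc,q.min(0),q.max(0))
X=m.copy();X[:, 337:]=0; print('lens disc bbox',cv2.boundingRect(X))
E
```

```text
22.9 [0.4457 0.1362 0.1301] [-179.8894    0.1638  172.9274] [ 0.0063  0.0067 -0.0264  0.0546  0.0449  0.018   0.0348] 39.9928879737854
red 257 266 187.94736842105263
(295, 188, 99, 33)
0.111 [293.6139 192.6267] [335.6915 220.0312]
0.121 [293.6325 188.3918] [335.9038 215.6507]
0.131 [293.6512 184.1196] [336.1176 211.2283]
lens disc bbox (295, 188, 42, 27)
```

The lens outline spans rows 188–215, which matches a centre height of 0.121 m. The gauge tip has not moved. Handing in.

```bash
python3 -c "
from cell import env
print(env.sign_off())"
```

```text
the job is handed in; nothing more can be done
None
```

I handed the job in at about 23 s. All six nuts are in the dish, and the cup is standing upright and let go. The lens is held level over the dish at the measured scriber-tip height (about 0.121 m), but `sign_off()` gave no verdict, so I can't confirm a pass.

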